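# Fit the interlock block and check the test chamber's sprung guard

### The arm

A 6-joint arm with a two-finger parallel gripper is mounted at the origin on the work surface. World frame = base frame: x ahead of the robot, y to its left, z up, the work surface at z = 0. Lengths are in m, angles in degrees, forces in N, time in s.
With the tool pointing down it reaches from about 0.325 to 0.85 m from the base axis. Payload 15.5 kg.
Tool frame: the origin (TCP) lies at the very end of the fingers, on their centre line; the grasp point (between the pads) lies arm.grip_depth behind it (arm.grip_depth is the distance from the TCP to the grasp point, in m); z points along the fingers, y is the line along which they close (so a half turn about z gives the same grasp; the last joint's range is limited). The gripper opens to 91 mm and grips with 3 to 60 N. Pads are 32 mm wide; open, the fingers measure 118 mm over their backs; the gripper's body (76 mm by 178 mm) begins 60 mm behind the grasp point.
Start: joints at [-78.696, 28.281, 77.091, -0, 74.628, -5.472], TCP at [0.18, -0.598, 0.214] pointing down, gripper open.
Joint ranges: [-166.48, 166.48], [-47.26, 123.95], [12.59, 153.08], [-70.14, 250.14], [6.76, 159.57], [-176.63, 176.63]. Speed limits (degrees/s): [108.29, 108.29, 147.25, 172.46, 172.46, 172.46].

### API

Orientations are given as a 3x3 rotation matrix whose columns are the frame's x, y, z axes.
In Python, from rig import arm gives the robot as it stands. Calls block until the motion is done:
- arm.move_to(position, orientation): joint-space move of the TCP to a pose.
- arm.move_l(position, orientation=None, feed=0.15): straight line of the TCP; orientation=None keeps the orientation; feed is the mean speed in m/s.
- arm.move_joints(angles): joint-space move.
- arm.grip(opening): finger opening in m; the grip force is fixed at half the most; returns when the fingers have stopped.
- arm.sleep(seconds).
- arm.solve_ik(position, orientation): joint angles nearest the present ones, or None.
- arm.snapshot(name): name is "scene" or "top" or "wrist"; returns the picture (480x640x3 uint8, red, green, blue); there is no depth.
- arm.get_calibration(name): a dict with "intrinsics" (3x3 intrinsics, pixels), "cam_to_world" (4x4, takes a point from camera to world coordinates). Camera axes: x right, y down, z forward; pixel columns grow to the right and rows downward; lengths in m; the calibration is good to about 2 mm. A picture is of the moment at which its call begins: read the wrist's pose just before it. get_calibration takes no time and is no camera call; for the wrist camera it gives the pose at the moment of the call.
A pose or a line that the arm cannot do raises arm.Unreachable and nothing moves.
- arm.sign_off(): hands the job in; it is judged then, once.
Readings, each from a call of its own:
- arm.current_t(): time.
- arm.current_joint_positions(): joint angles.
- arm.current_dq(): joint speeds.
- arm.current_tau(): joint torques, N m.
- arm.current_ee_pos(): TCP position.
- arm.current_tool_rot(): TCP orientation.
- arm.current_force(): force on the tool from outside, world axes, zero at the start.
- arm.current_torque(): the same for the moment, N m.
- arm.current_width(): finger opening in m.
- arm.current_grasp_force(): force on a finger pad.
Only numpy, scipy, OpenCV 4.12 (cv2) and the standard library are available. Lean on these libraries where they do the work, as an engineer would, in place of code of your own. Each camera call takes 0.05 s, during which the arm holds its last target. There are 200 camera calls.

### The job

Take the interlock block from the bench and press it down into the recess of the dock until its flange is flush on the dock's top. Then raise the test chamber's sprung guard lid to a little past its balance point, where the spring takes over, and ease it back, without letting it swing free, to about 10 degrees below the balance point, where it would fall shut if let go. Finish there, with the gripper still on the lid and holding it still, and leave the other things on the bench where they are.

Things in the scene. Friction and masses are not known exactly. Their poses are not given: they have to be found in the camera images.
- block_mid (a point): Centre, 26.5 mm above the underside, of the loose upright block (0.1 kg, same after half a turn). Its x is the long side, z up. From below: foot 40 (x) x 26 (y) mm, 14 mm high (lowest 3 mm drawn in 2 mm all round); flange 58 x 44 mm, 5 mm thick; grip 40 (x) x 20 (y) mm, from 19 up to 53 mm above the underside. Take it across the grip's 20 mm.
- dock_hole0 (a point): Recess mouth, centre, in the top of the fixed dock (130 x 100 x 45 mm high). Recess 45 (x) x 31 (y) mm, z up. 8 mm down, a brass carriage that slides stiffly: a block just set in rests on it 6 mm proud; some 7 N moves it down and it stays. Fully home the flange lies on the dock, the block's centre 12.5 mm and top 39 mm above this point.
- chamber_hinge (a point): Middle of the guard lid's hinge line, 115 mm above the bench, at the far top edge of the fixed test chamber (white open box 160 (x) x 240 (y) x 110 mm high). The hinge line runs along y; -x points level from the hinge towards the shut lid's handle; z up.
- lid_handle (a point): Middle of the lid's handle: round steel bar 12 mm thick, 120 mm long, parallel to the hinge and 215 mm from it, on two arms 55 mm beyond the lid's free edge; open space all round it between the arms. At lid angle a it is 215*cos(a) mm from the hinge along -x and 215*sin(a) mm above it. Pinched across from above, it turns between the pads as the lid rises. Axes turn with the lid.
- lid (a joint): Guard lid angle, rad: 0 shut and level, 1.45 stop, fully open. Lid 160 x 240 x 10 mm, clear pane in aluminium frame, 0.85 kg, hinge spring: below its balance point, 1.0 rad (57 degrees, handle 181 mm above the hinge), it falls shut, above it it swings open. Under 2 N at the handle lifts it. Ten degrees below balance is 0.825 rad (handle 158 mm above the hinge).
- weight: Brass calibration weight with a knob, 48 mm across, 58 mm high; origin under its centre. Leave it alone.
- jar: Closed amber jar, 54 mm across, 75 mm high; origin under its centre. Leave it alone.
- wrench: Steel spanner, 160 mm long, lying flat along its x; origin under its middle. Leave it alone.
Things that resemble listed ones, but are neither listed nor needed, are in the scene too. Of the things shaped like the part that bears block_mid, the black one is meant.

How it is judged (in metres and radians):
On the way, in this order (a step that is already met when the one before it is completed fails the run):
1. the block is pressed home in the dock's recess, its flange flush (within 2 mm) on the dock's top (z of block_mid in the frame of dock_hole0 between 0.008 and 0.0145 m and horizontal distance between block_mid and dock_hole0 below 0.006 m and angle between block_mid's own z axis and vertical below 0.06 rad), for 0.2 s.
2. the guard lid is raised past its balance point (above 1.03 rad) (value of joint lid above 1.03 rad), for 0.1 s.
At the end, for the whole second after the job is handed in: The lid is held still by the gripper between 0.70 and 0.95 rad (3 to 17 degrees below its balance point at 1.0 rad), the fingers in contact with it and nothing else propping it; the block is upright in the dock's recess with its flange within 2 mm of the dock's top (all of step 1 and value of joint lid between 0.7 and 0.95 rad and velocity of joint lid between -0.06 and 0.06 rad/s and contact force between the fingers and lid above 0.05 N and contact force between lid and block below 0.05 N and contact force between lid and weight below 0.05 N and contact force between lid and jar below 0.05 N and contact force between lid and wrench below 0.05 N); the arm keeps its last pose, push and grip.
It fails at once if the weight is moved more than 30 mm (distance of weight from where it was at the start of the episode above 0.03 m).
It fails at once if the jar is moved more than 30 mm (distance of jar from where it was at the start of the episode above 0.03 m).
It fails at once if the wrench is moved more than 30 mm (distance of wrench from where it was at the start of the episode above 0.03 m).
It fails at once if the lid swings free or slams (faster than 2 rad/s) (velocity of joint lid above 2 rad/s or velocity of joint lid below -2 rad/s).
It also fails if it takes over 72 s, if anything falls off the work surface, if the arm or the gripper's body presses on something with over 40 N, if the wrist force passes 120 N, or if a joint passes its speed limit or range.

## Working session

There is one attempt and no reset: what is moved stays moved. The work goes in short steps, each a Python script; the robot and the scene stay as the last script left them, time stands still between calls to the robot, and variables do not carry over. Pictures are saved under pics/ and viewed, at most 10 in all, crops included, and the job is handed in when it is done.

```bash
ls; mkdir -p pics; python3 - <<'E'
from rig import arm
import cv2,numpy as np
for n in ["scene","top"]:
    cv2.imwrite(f"pics/{n}0.png",arm.snapshot(n)[:,:,::-1]); c=arm.get_calibration(n); print(n,np.round(c["intrinsics"],1).tolist(),np.round(c["cam_to_world"],3).tolist())
c=arm.get_calibration("wrist");print(np.round(c["intrinsics"],1).tolist(),np.round(c["cam_to_world"],3).tolist())
print(arm.grip_depth,arm.current_tool_rot(),arm.current_t())
E
```

```text
pics
scene [[521.7, 0.0, 318.8], [0.0, 521.7, 244.3], [0.0, 0.0, 1.0]] [[-0.865, 0.337, -0.372, 1.005], [0.502, 0.589, -0.633, 0.824], [0.006, -0.734, -0.679, 0.926], [0.0, 0.0, 0.0, 1.0]]
top [[491.3, 0.0, 318.4], [0.0, 491.3, 239.6], [0.0, 0.0, 1.0]] [[0.088, -0.971, 0.224, 0.329], [-0.996, -0.086, 0.017, 0.04], [0.003, -0.225, -0.974, 1.073], [0.0, 0.0, 0.0, 1.0]]
[[390.3, 0.0, 326.1], [0.0, 390.3, 232.9], [0.0, 0.0, 1.0]] [[0.289, -0.922, -0.258, 0.254], [-0.957, -0.279, -0.077, -0.576], [-0.001, 0.269, -0.963, 0.385], [0.0, 0.0, 0.0, 1.0]]
0.0188 [[ 9.57429590e-01  2.88666831e-01 -2.02446123e-04]
 [ 2.88666882e-01 -9.57429032e-01  1.03944772e-03]
 [ 1.06226283e-04 -1.05363749e-03 -9.99999439e-01]] 0.1
```

View pics/scene0.png

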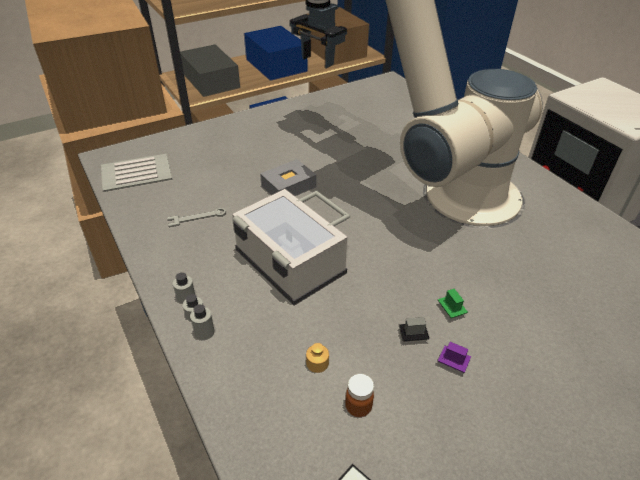

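View pics/top0.png

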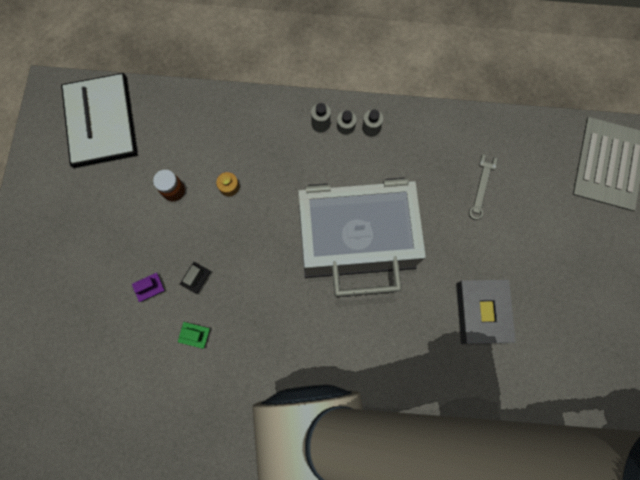

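Scene view: the candidates for the block are black at top(195,278)/scene(414,329), purple at top(148,288)/scene(455,356) and green at top(195,335)/scene(454,304). I choose the black one. The dock recess is at top(487,311)/scene(289,175), and the handle bar's middle is at top(367,291)/scene(329,211).

```bash
cat > h.py <<'E'
from rig import arm
import cv2,numpy as np
def ray(c,uv):
    K,T=c; d=np.linalg.inv(K)@[uv[0],uv[1],1]; d=T[:3,:3]@d; return T[:3,3],d/np.linalg.norm(d)
def cal(n):
    c=arm.get_calibration(n); return np.array(c["intrinsics"]),np.array(c["cam_to_world"])
def tri(obs):
    A=np.zeros((3,3));b=np.zeros(3);rs=[ray(c,uv) for c,uv in obs]
    for o,d in rs:
        P=np.eye(3)-np.outer(d,d);A+=P;b+=P@o
    p=np.linalg.solve(A,b); return p,max(np.linalg.norm(np.cross(p-o,d)) for o,d in rs)
def atz(c,uv,z):
    o,d=ray(c,uv); return o+d*(z-o[2])/d[2]
def R(yaw): # tool down, tool x at yaw(deg), y (closing) = yaw-90
    c,s=np.cos(np.radians(yaw)),np.sin(np.radians(yaw)); return np.array([[c,s,0],[s,-c,0],[0,0,-1.]])
def shot(name):
    c=cal("wrist"); im=arm.snapshot("wrist"); cv2.imwrite(f"pics/{name}.png",im[:,:,::-1]); np.savez(f"pics/{name}.npz",K=c[0],T=c[1]); return im
def load(name):
    d=np.load(f"pics/{name}.npz"); return d["K"],d["T"]
E
python3 - <<'E'
from h import *
t,s=cal("top"),cal("scene")
for n,a,b in [("block",(195,276),(415,324)),("dock",(487,311),(289,175)),("bar",(367,291),(329,210)),("hingeL",(318,187),(240,228)),("hingeR",(396,182),(281,263)),("weight",(228,182),(317,352)),("jar",(165,180),(361,384)),("purple",(148,285),(455,352)),("green",(196,334),(454,300))]:
    p,e=tri([(t,a),(s,b)]); print(n,p.round(3),round(e,4))
T=cal("wrist")[1]; Rt=np.array(arm.current_tool_rot()); print((Rt.T@(T[:3,3]-arm.current_ee_pos())).round(3),(Rt.T@T[:3,2]).round(3))
E
```

```text
block [0.465 0.315 0.035] 0.0018
dock [ 0.445 -0.306  0.039] 0.0013
bar [ 0.46  -0.05   0.092] 0.0017
hingeL [0.683 0.04  0.181] 0.0503
hingeR [ 0.664 -0.056  0.037] 0.0646
weight [0.683 0.271 0.032] 0.0003
jar [0.662 0.399 0.071] 0.0007
purple [0.437 0.412 0.032] 0.0021
green [0.343 0.299 0.028] 0.0043
[ 0.077  0.    -0.172] [-0.269  0.001  0.963]
```

```bash
python3 - <<'E'
from h import *
for n,p,dz in [("dock",(0.445,-0.306),0.2),("bar",(0.46,-0.05),0.29),("blk",(0.465,0.315),0.2)]:
    for i,dy in ((0,-.05),(1,.05)):
        arm.move_to([p[0],p[1]+dy,dz],R(0)); shot(f"{n}{i}")
ims=[cv2.imread(f"pics/{n}{i}.png") for n in("dock","bar","blk") for i in (0,1)]
cv2.imwrite("pics/m.png",np.vstack([np.hstack([cv2.resize(im,(400,300)) for im in ims[k:k+2]]) for k in (0,2)]))
cv2.imwrite("pics/m2.png",np.hstack([cv2.resize(im,(400,300)) for im in ims[4:6]]))
print(arm.current_t(),arm.current_joint_positions())
E
```

```text
5.0333 [ 3.22651813e+01  2.62949159e+01  8.30860406e+01 -1.70342115e-02
  7.06168355e+01  1.22306593e+02]
```

View pics/m.png

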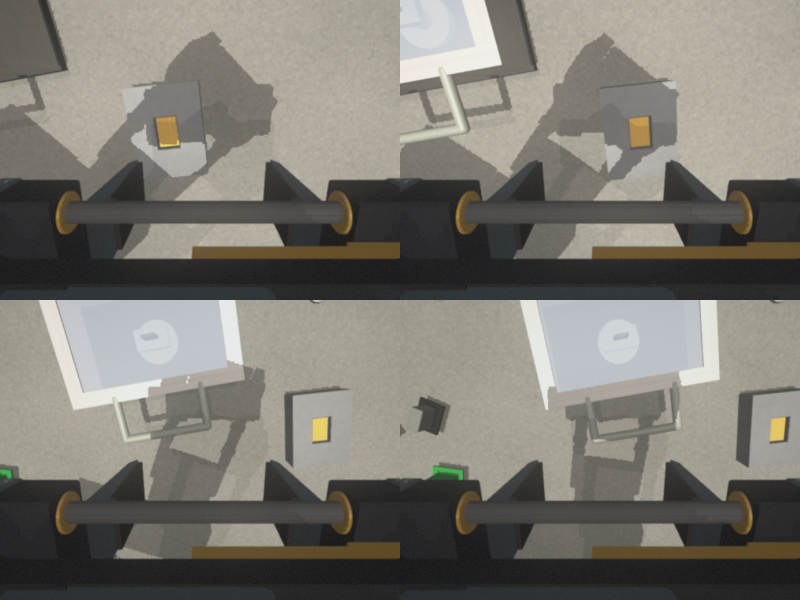

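View pics/m2.png

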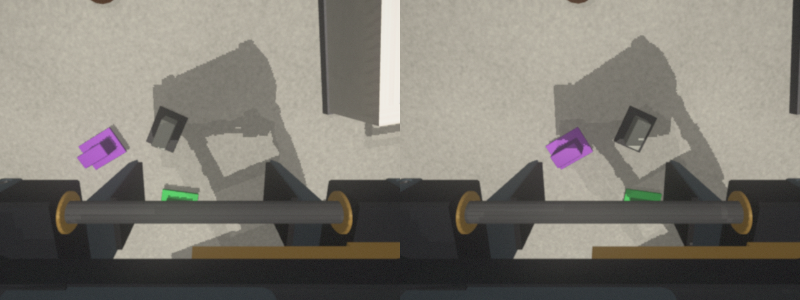

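Upper pictures: the dock recess is at about full-size px (269,210) and (384,211), and the handle bar runs between the arms. The black block is at (267,208) and (376,208), next to purple and green. I'll take close crops for accurate corners.

```bash
python3 - <<'E'
import cv2,numpy as np
def crop(n,u,v,w=160,h=120):
    return cv2.resize(cv2.imread(f"pics/{n}.png")[v-h//2:v+h//2,u-w//2:u+w//2],(400,300),interpolation=cv2.INTER_CUBIC)
cv2.imwrite("pics/c1.png",np.vstack([np.hstack([crop("dock0",269,210),crop("dock1",384,210)]),np.hstack([crop("blk0",267,208),crop("blk1",376,208)])]))
cv2.imwrite("pics/c2.png",np.vstack([np.hstack([crop("bar0",262,190),crop("bar1",376,190)]),np.hstack([cv2.convertScaleAbs(crop(n,u,208),alpha=2.2) for n,u in(("blk0",267),("blk1",376))])]))
E
```

```text
(no output)
```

View pics/c1.png

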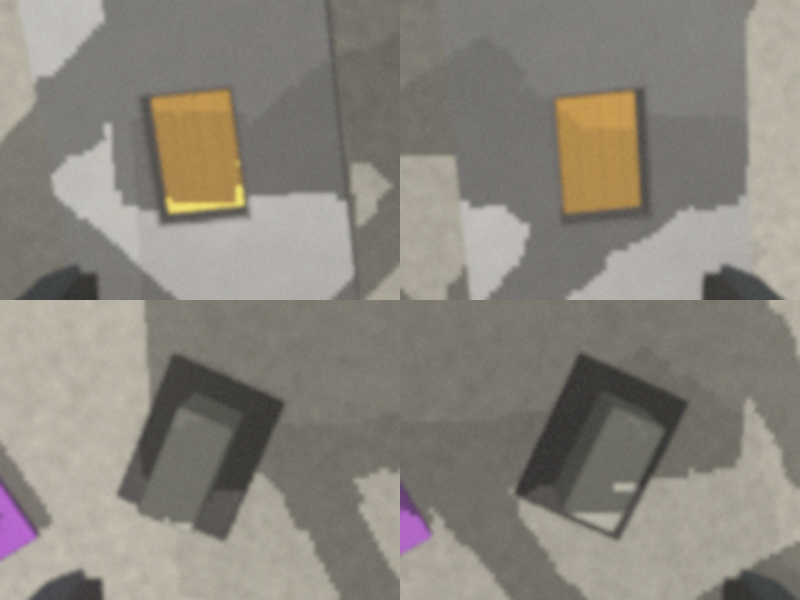

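View pics/c2.png

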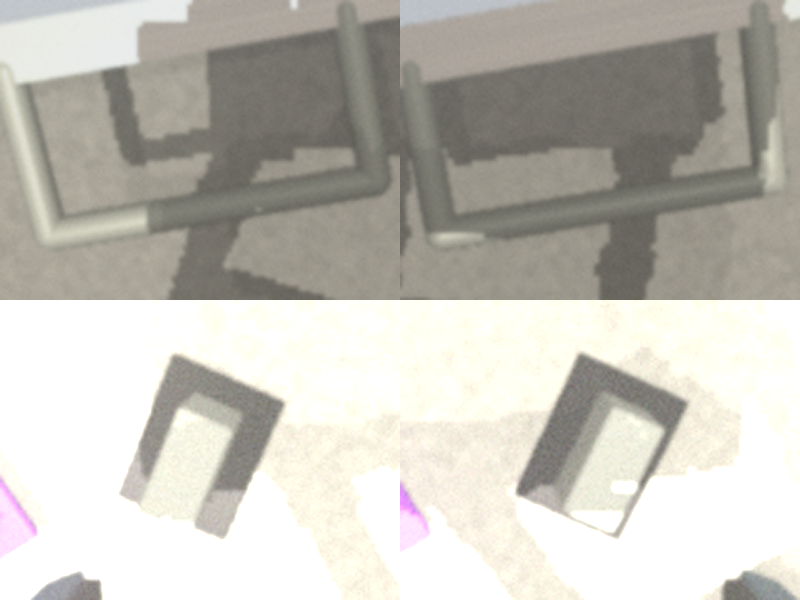

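```bash
cat > meas.py <<'E'
from h import *
def px(u0,v0,l): return [(u0-80+x/2.5,v0-60+y/2.5) for x,y in l]
D=[px(269,210,[(141,97),(232,88),(249,216),(160,222)]),px(384,210,[(154,97),(244,88),(249,214),(160,221)])]
B=[px(267,208,[(174,54),(285,103),(223,239),(119,195)]),px(376,208,[(182,54),(288,102),(217,238),(116,192)])]
H=[px(262,190,[(48,232),(375,182)]),px(376,190,[(42,230),(372,180)])]
for n,L in (("dock",D),("blk",B),("bar",H)):
    c=[load(f"{n}{i}") for i in (0,1)]
    P=np.array([tri([(c[0],a),(c[1],b)])[0] for a,b in zip(*L)]); print(n,P.round(4).tolist(),P.mean(0).round(4))
    if len(P)==4:
        v=P[2]+P[3]-P[0]-P[1]; w=P[1]+P[2]-P[0]-P[3]
        print(" long",np.degrees(np.arctan2(v[1],v[0])),np.linalg.norm(v[:2])/2,"short",np.degrees(np.arctan2(w[1],w[0])),np.linalg.norm(w[:2])/2)
    else:
        v=P[1]-P[0]; print(np.degrees(np.arctan2(v[1],v[0])),np.linalg.norm(v))
    if n!="bar":
      z={"dock":.045,"blk":.019}[n]
      for i in (0,1): print("  plane",np.mean([atz(c[i],u,z) for u in L[i]],0).round(4))
    else:
      for i in (0,1): print("  plane",np.mean([atz(c[i],u,.115) for u in L[i]],0).round(4))
E
python3 meas.py
```

```text
dock [[0.4689, -0.2892, 0.0465], [0.4717, -0.3196, 0.0447], [0.4267, -0.3241, 0.0432], [0.4245, -0.2929, 0.0437]] [ 0.4479 -0.3065  0.0446]
 long -174.81965892789952 0.04485088081339075 short -85.31111635377204 0.03092016324922417
  plane [ 0.4478 -0.3065  0.045 ]
  plane [ 0.4484 -0.3063  0.045 ]
blk [[0.5025, 0.3263, 0.0183], [0.4847, 0.2867, 0.0167], [0.4331, 0.311, 0.0188], [0.4506, 0.3494, 0.0183]] [0.4677 0.3184 0.018 ]
 long 155.38690558784077 0.05688385894541263 short -114.33539595283064 0.04280685998440283
  plane [0.4678 0.3183 0.019 ]
  plane [0.468  0.3185 0.019 ]
bar [[0.4509, 0.0115, 0.1199], [0.469, -0.1064, 0.1184]] [ 0.46   -0.0474  0.1191]
-81.26192692056487 0.1192849027202782
  plane [ 0.4587 -0.0466  0.115 ]
  plane [ 0.4593 -0.0479  0.115 ]
```

Dock mouth, block and bar heights agree with the text, and the choice of the black block is confirmed. Now I'll pick it up and go above the dock.

```bash
python3 - <<'E'
from h import *
arm.grip(0.06)
p=[0.4679,0.3184]
arm.move_to(p+[0.10],R(-24.5))
arm.move_l(p+[0.024],feed=0.1)
arm.grip(0.0); print("w",arm.current_width(),arm.current_grasp_force())
arm.move_l(p+[0.24],feed=0.25)
arm.move_to([0.4481,-0.3064,0.16],R(5.0))
print(arm.current_t(),arm.current_width(),arm.current_ee_pos(),np.round(arm.current_force(),2))
im=shot("held"); cv2.imwrite("pics/heldc.png",im[100:400,120:520,::-1])
E
```

```text
w 0.01972063427771989 29.999755918979645
11.0667 0.01963218056900966 [ 0.44847127 -0.3058841   0.16004092] [ 0.25 -0.26 -1.25]
```

View pics/heldc.png

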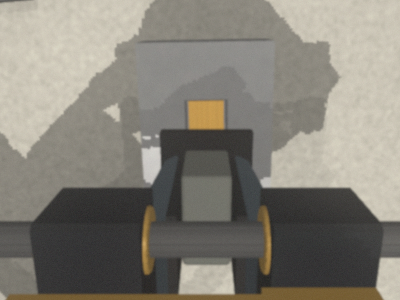

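The block is held square between the pads, its flange's far edge at full-image v≈230 and u 282–372. The recess is centred at u≈326, in line with it. Next: check the flange offset along its length and press in with force watched.

```bash
python3 - <<'E'
from h import *
Rt=np.array(arm.current_tool_rot());p0=np.array(arm.current_ee_pos());c=load("held")
for uv in((282,230),(372,230)): print((Rt.T@(atz(c,uv,0.155)-p0)).round(4))
f0=np.array(arm.current_force())
tx,ty=.4481,-.3064
arm.move_l([tx,ty,0.075],R(5.0),feed=0.15)
z=0.075
while z>0.0545:
    z-=0.0015
    arm.move_l([tx,ty,z],feed=0.03)
    f=np.array(arm.current_force())-f0; print(round(z,4),np.round(arm.current_ee_pos(),4),f.round(1),round(arm.current_t(),2))
    if f[2]>25 or (z>0.065 and f[2]>6) or np.hypot(f[0],f[1])>8: print("stop");break
E
```

```text
[ 0.0285 -0.0206  0.0051]
[0.0285 0.0217 0.0051]
0.0735 [ 0.4484 -0.3066  0.0741] [ 0.   0.3 -0.3] 12.08
0.072 [ 0.4481 -0.3064  0.0721] [ 0.  -1.4 -0.9] 12.33
0.0705 [ 0.448  -0.3064  0.0704] [ 0.1 -0.3 -0.3] 12.58
0.069 [ 0.448  -0.3064  0.0689] [-0.3 -0.3  0.1] 12.83
0.0675 [ 0.448  -0.3064  0.0674] [-0.2 -0.2 -0.6] 13.08
0.066 [ 0.4481 -0.3064  0.0659] [ 0.4  0.1 -1.3] 13.33
0.0645 [ 0.4481 -0.3064  0.0644] [ 1.1 -0.3  0.1] 13.58
0.063 [ 0.448  -0.3064  0.0629] [-0.1  0.7  0.6] 13.83
0.0615 [ 0.448  -0.3064  0.0614] [ 0.3  0.4 -0.4] 14.08
0.06 [ 0.4481 -0.3064  0.06  ] [0.5 0.2 0.4] 14.33
0.0585 [ 0.4481 -0.3064  0.0585] [ 0.6 -0.2  1.4] 14.58
0.057 [ 0.4481 -0.3064  0.0569] [ 0.2 -1.3  0.9] 14.83
0.0555 [ 0.4481 -0.3064  0.0554] [-0.  -0.   0.7] 15.08
0.054 [ 0.4483 -0.3064  0.0545] [-1.3  2.7 14.6] 15.33
```

```bash
python3 - <<'E'
from h import *
f0=np.array([.25,-.26,-1.25])
for z in (.053,.052):
    arm.move_l([.4481,-.3064,z],feed=0.02); f=np.array(arm.current_force())-f0; print(np.round(arm.current_ee_pos(),4),f.round(1))
    if f[2]>22: break
arm.grip(0.05); arm.move_l([.4481,-.3064,0.15],feed=0.2)
im=shot("placed"); arm.move_l([.4481,-.2064,0.15],feed=0.3); im2=shot("placed2")
cv2.imwrite("pics/plc.png",cv2.resize(np.hstack([im[120:320,200:450],im2[120:320,300:550]]),(800,320))[:,:,::-1]); print(arm.current_t())
E
```

```text
[ 0.4484 -0.3064  0.0541] [-4.2  5.6 28.6]
17.4333
```

View pics/plc.png

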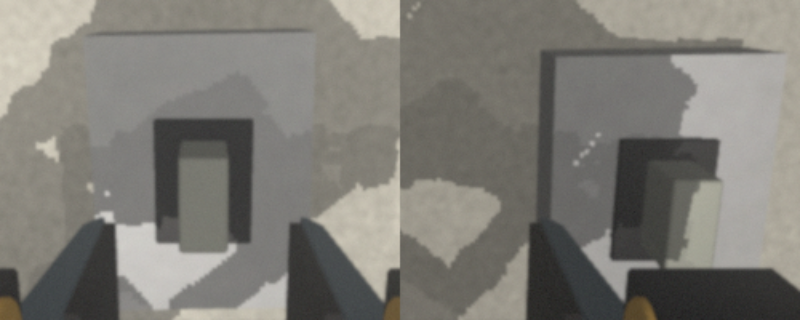

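The block sits in the recess with its flange corners visible and looks flush. I'll check the flange height by triangulating.

```bash
python3 - <<'E'
from h import *
a=[(154,119),(252,119),(156,242)];b=[(220,139),(318,139),(211,259)]
P=np.array([tri([(load("placed"),(200+x/1.6,120+y/1.6)),(load("placed2"),(300+u/1.6,120+v/1.6))])[0] for (x,y),(u,v) in zip(a,b)])
print(P.round(4), ((P[1]+P[2])/2).round(4))
# hinge & handle plan feasibility
d=np.array([np.cos(np.radians(8.7)),np.sin(np.radians(8.7)),0]); bar=np.array([.4592,-.0472,.117]); hinge=bar+.215*d
print(hinge)
for yaw in (98.7,-81.3):
  for tilt in (0,20,40):
    # tool z = down, tilted toward hinge (fingers lean forward), tool x along hinge
    out=[]
    for a in np.radians([0,15,30,47,60,63]):
      R0=R(yaw); t=np.radians(tilt)*np.sin(a)
      ax=np.cross([0,0,-1],d); Q=cv2.Rodrigues(ax*t)[0]@R0
      g=hinge-.215*np.cos(a)*d+np.array([0,0,.215*np.sin(a)])
      q=arm.solve_ik((g+Q[:,2]*(arm.grip_depth-.004)).tolist(),Q); out.append(None if q is None else np.round(q).astype(int).tolist())
    print(yaw,tilt,out)
E
```

```text
[[ 0.4743 -0.2827  0.0481]
 [ 0.4783 -0.3257  0.049 ]
 [ 0.4173 -0.2876  0.0496]] [ 0.4478 -0.3067  0.0493]
[ 0.67172619 -0.01467892  0.117     ]
98.7 0 [[-13, 25, 107, 0, 48, -22], [-13, 20, 103, 0, 57, -22], [-12, 18, 96, 0, 66, -21], [-10, 18, 87, 0, 75, -19], [-9, 20, 79, 0, 81, -18], [-9, 20, 77, 0, 82, -18]]
98.7 20 [[-13, 25, 107, 0, 48, -22], [-14, 18, 106, 3, 51, -25], [-15, 14, 103, 5, 54, -26], [-14, 11, 98, 7, 57, -26], [-13, 12, 93, 7, 59, -25], [-13, 12, 92, 7, 59, -24]]
98.7 40 [[-13, 25, 107, 0, 48, -22], [-16, 16, 110, 6, 44, -29], [-18, 10, 111, 14, 41, -36], [-19, 7, 110, 21, 39, -42], [-18, 7, 107, 26, 36, -44], [-18, 8, 107, 26, 36, -44]]
-81.3 0 [[-13, 25, 107, 0, 48, 158], [-13, 20, 103, 0, 57, 158], [-12, 18, 96, 0, 66, 159], [-10, 18, 87, 0, 75, 161], [-9, 20, 79, 0, 81, 162], [-9, 20, 77, 0, 82, 162]]
-81.3 20 [[-13, 25, 107, 0, 48, 158], [-14, 18, 106, 3, 51, 155], [-15, 14, 103, 5, 54, 154], [-14, 11, 98, 7, 57, 154], [-13, 12, 93, 7, 59, 155], [-13, 12, 92, 7, 59, 156]]
-81.3 40 [[-13, 25, 107, 0, 48, 158], [-16, 16, 110, 6, 44, 151], [-18, 10, 111, 14, 41, 144], [-19, 7, 110, 21, 39, 138], [-18, 7, 107, 26, 36, 136], [-18, 8, 107, 26, 36, 136]]
```

The block is home: flange top at about 49–50 mm and 0.3 mm off centre. Now the handle.

```bash
cat > lid.py <<'E'
from h import *
d=np.array([np.cos(np.radians(8.7)),np.sin(np.radians(8.7)),0]); bar=np.array([.4592,-.0472,.117]); hinge=bar+.215*d; hinge[2]=.1155
def tcp(a,off=np.zeros(3)): return (hinge-.215*np.cos(a)*d+np.array([0,0,.215*np.sin(a)-arm.grip_depth])+off).tolist()
def ang():
    v=np.array(arm.current_ee_pos())+[0,0,arm.grip_depth]-hinge; return np.arctan2(v[2],-v@d)
E
python3 - <<'E'
from lid import *
arm.move_l([.4481,-.2064,0.22],feed=.3); arm.grip(0.04)
b=tcp(0); arm.move_to([b[0],b[1],.2],R(98.7)); f0=np.array(arm.current_force())
arm.move_l(b,feed=.1); print((np.array(arm.current_force())-f0).round(1))
arm.grip(0.0); f=np.array(arm.current_force())-f0; print("w",arm.current_width(),f.round(1),f@d)
np.save("f0.npy",f0)
for a in np.radians([4,8,12]):
    arm.move_l(tcp(a),feed=.06); f=np.array(arm.current_force())-f0
    print(round(ang(),3),f.round(1),(f@d).round(1),round(arm.current_width(),4))
    if np.linalg.norm(f)>20: break
print(arm.current_t())
E
```

```text
[0.7 0.4 0.3]
w 0.011095939683597376 [-2.4 -1.   1.3] -2.488800164727851
0.072 [-4.4 -3.5 -1.5] -4.9 0.0111
0.142 [-3.9 -1.7 -2.6] -4.1 0.0113
0.212 [-5.  -2.3  0.7] -5.3 0.0113
22.375
```

```bash
python3 - <<'E'
from lid import *
f0=np.load("f0.npy"); off=-.001*d
ok=True
def go(a):
    arm.move_l(tcp(a,off),feed=.06); f=np.array(arm.current_force())-f0
    print(round(np.degrees(a),1),round(ang(),3),f.round(1),(f@d).round(1),round(arm.current_width(),4))
    return np.linalg.norm(f)<20
for a in np.radians(np.r_[16:61:4,62.5]):
    if not go(a): ok=False;print("stop");break
if ok:
    arm.sleep(.3)
    im=arm.snapshot("scene"); cv2.imwrite("pics/open.png",im[120:330,180:460,::-1])
print(arm.current_t())
E
```

```text
16.0 0.28 [-0.9  1.3 -1.6] -0.7 0.0112
20.0 0.348 [-3.2  3.2 -1.3] -2.7 0.0114
24.0 0.418 [-4.9  3.8  0. ] -4.2 0.0112
28.0 0.488 [-8.6  3.3  2.8] -8.0 0.0112
32.0 0.557 [-11.4   3.8   4.2] -10.7 0.0115
36.0 0.625 [-14.5   4.    9.2] -13.7 0.0113
40.0 0.694 [-18.3   4.1  13. ] -17.5 0.0112
stop
25.175
```

Force is purely radial (outward): my arc is a bit tight. I'll add a radial force-following correction.

```bash
cat >> lid.py <<'E'
f0=np.load("f0.npy")
def rad(a): return -np.cos(a)*d+np.array([0,0,np.sin(a)])
def go(a,r,y=0,feed=.06):
    arm.move_l(tcp(a,rad(a)*r),feed=feed); f=np.array(arm.current_force())-f0; fr=f@rad(a); ft=f@np.array([-d[1],d[0],0])
    print(round(np.degrees(a),1),round(r*1e3,2),round(ang(),3),f.round(1),"fr",fr.round(1),"lat",ft.round(1))
    return np.linalg.norm(f)<26, r+np.clip(fr/8000,-.0015,.0015)
E
python3 - <<'E'
from lid import *
r=.002
for a in np.radians([40,40,40,44,47,50,53,56]):
    ok,r=go(a,r)
    if not ok: print("stop");break
print(r,arm.current_t())
E
```

```text
40.0 2.0 0.701 [-7.3  6.1  3.2] fr 6.8 lat 7.1
40.0 2.85 0.703 [ 0.8  9.1 -2.8] fr -3.5 lat 8.8
40.0 2.42 0.701 [-2.6  7.9 -0.3] fr 0.9 lat 8.2
44.0 2.53 0.773 [-3.7  6.7  1.7] fr 3.1 lat 7.1
47.0 2.91 0.827 [-3.5  8.1  2. ] fr 3.0 lat 8.5
50.0 3.28 0.881 [-2.7  7.9 -0.9] fr 0.3 lat 8.2
53.0 3.32 0.933 [-2.5  7.1  1.3] fr 1.9 lat 7.4
56.0 3.56 0.986 [-1.2  6.5 -0.1] fr 0.0 lat 6.6
0.0035570520345131916 27.6917
```

```bash
python3 - <<'E'
from lid import *
r=.0036
for a in np.radians([59,61.5,63.5]):
    ok,r=go(a,r)
    if not ok: raise SystemExit("stop")
arm.sleep(.4)
im=arm.snapshot("scene"); cv2.imwrite("pics/open.png",cv2.resize(im[100:320,180:470,::-1],None,fx=2,fy=2))
c=cal("scene"); print(np.linalg.inv(c[1])[:3]@np.r_[hinge,1])
for a in np.radians([61,58,55,52,49.5,47]):
    ok,r=go(a,r)
    if not ok: raise SystemExit("stop")
arm.sleep(.5); print(ang(),arm.current_width(),arm.current_grasp_force(),arm.current_t())
im=arm.snapshot("scene"); cv2.imwrite("pics/fin.png",np.hstack([cv2.imread("pics/open.png")[:, :400],cv2.resize(im[100:320,180:380,::-1],None,fx=2,fy=2)]))
E
```

```text
59.0 3.6 1.038 [-1.5  7.2  0.5] fr 0.7 lat 7.3
61.5 3.69 1.082 [-1.6  6.   0.1] fr 0.4 lat 6.2
63.5 3.74 1.117 [-2.6  6.   3. ] fr 3.4 lat 6.3
[-0.13777382 -0.01148723  1.20460073]
61.0 4.17 1.071 [ 2.5  7.  -4.3] fr -5.4 lat 6.5
58.0 3.49 1.018 [-2.5  5.8  5.4] fr 5.4 lat 6.1
55.0 4.17 0.964 [ 2.6  3.1 -2.6] fr -3.8 lat 2.6
52.0 3.69 0.908 [-0.5  2.2  0.6] fr 0.6 lat 2.3
49.5 3.77 0.864 [ 2.5 -0.4 -0.9] fr -2.2 lat -0.7
47.0 3.49 0.819 [-0.3 -3.  -0.2] fr 0.3 lat -2.9
0.8210595744364008 0.011255330345698882 29.95484948158264 31.5167
```

View pics/fin.png

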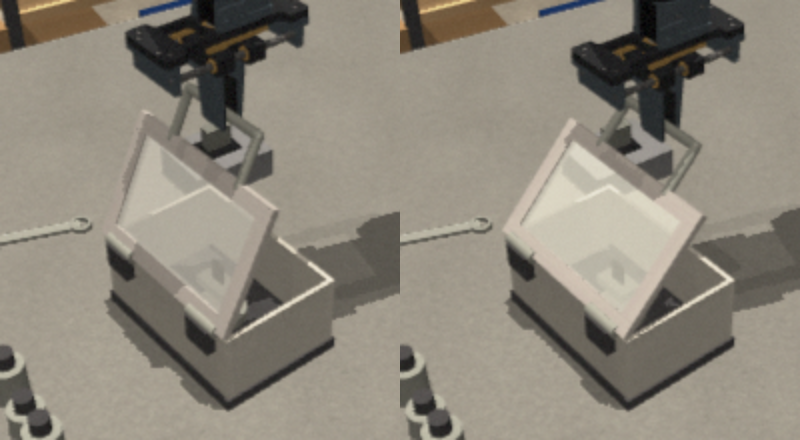

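Left panel: lid past balance, at about 1.11 rad. Right panel: lid eased back to about 0.82 rad with the fingers on the bar at about (655,125), and the block still in the dock. Handing in.

```bash
python3 -c "
from rig import arm
print(arm.sign_off())"
```

```text
the job is handed in; nothing more can be done
None
```

The job is handed in: the block is pressed home in the dock with its flange flush, and the lid went to about 1.11 rad and is now held still by the gripper at about 0.82 rad (angles worked out from the tool position); no verdict came back.

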